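# Snap the axle clip back on the trolley wheel

### The job

Take the larger of the two spring clips out of its wooden block and press it down into the groove around the free end of the wheel's axle until it snaps fully home around the bottom of the groove, then let go of it. The groove may be anywhere along the bare stretch of axle in front of the hub, so feel or look for it. Leave the smaller clip, the glass jar and the dish where they are.

Things in the scene. Friction and masses are not known exactly. Their poses are not given: they have to be found in the camera images.
- axle_mid (a point): Point on the centre line of a fixed level steel axle, 48 mm thick, 115 mm above the table. Axle along y, z up; hub to +y, free end to -y. Its one groove (12 mm wide, floor 28 mm thick, all round) has its centre at x = z = 0 and anywhere from y = -15 to 15 mm, new each time and not in the readings: see or feel it. The free end is 55 mm beyond the groove's centre.
- stand: The wooden wheel stand, fixed; origin 115 mm below axle_mid, same axes. Hub 68 mm thick, its face at y = 40 mm; rubber-tyred wheel of 160 mm diameter, y = 65 to 110 mm; wooden post 90 mm wide, 168 mm high, y = 140 to 190 mm; plywood base 18 mm thick, x -65 to 65 mm, y -75 to 195 mm.
- clip_grip (a point): Centre of the larger clip's grip: a black upright block, 30 mm along x, 16 mm along y, 50 mm along z, best taken from above across its 16 mm. y is the direction of the bore, to lie along the axle, either way round; z up. A steel plate (60 mm along x, 8 mm thick) starts 25 mm below this point. Two 8 mm round steel prongs reach down to 80 mm below it.
- clip_bore (a point): Centre of the larger clip's bore, 54 mm straight below clip_grip, same axes; on the axle's centre line when the clip is home. The mouth between the prongs' flared tips is 30 mm wide, the throat above it 18 mm.
- clip: The larger spring clip, 105 mm tall, 60 mm wide, 0.14 to 0.19 kg; origin at the bore centre. Pressed lightly on the full axle it stops with its bore centre about 40 mm above the axle's centre line, over the groove 10 mm or more lower. From there the springy prongs must be forced apart, pushing down with about 10 to 25 N, until they snap under the groove's floor and the plate stops on it. They cannot pass the full axle.
- block_big: Wooden block, fixed, in which the larger clip stands upright, grip on top: 76 mm along its slot (x), 46 mm across (y), 32 mm high; origin at the centre of its underside. The prongs stand 22 mm deep in the slot: lift the clip straight up by 30 mm or more to free it.
- small_clip_grip (a point): Centre of the black grip (21 by 11 mm, 35 mm high) of a smaller clip of the same shape, 74 mm tall, upright in a smaller fixed block (58 by 44 mm, 25 mm high). It does not fit this axle; leave it. Which of the two places holds which clip varies.
- jar: Glass jar with a steel lid, 64 mm diameter, 75 mm high, standing between robot and wheel stand; origin at the centre of its foot. Bystander.
- dish: Empty white bowl, 100 mm diameter, 40 mm high; origin at the centre of its foot. Bystander.
There are look-alikes about, which are no part of the job. Leave any orange or turquoise look-alike of the clip alone.

How it is judged:
By the outcome, as a careful person would: the job done as asked, in the order asked, and still so for the second after the job is handed in, with the robot touching nothing.
It also fails if it takes over 59 s, if anything falls off the work surface, if the arm or the gripper's body presses on something with over 40 N, if the wrist force passes 120 N, or if a joint passes its speed limit or range.

### The arm

A 7-joint arm with a two-finger parallel gripper is mounted at the origin on the work surface. World frame = base frame: x ahead of the robot, y to its left, z up, the work surface at z = 0. Lengths are in m, angles in degrees, forces in N, time in s.
With the tool pointing down it reaches from about 0.425 to 0.95 m from the base axis. Payload 16.7 kg.
Tool frame: the origin (TCP) lies at the very end of the fingers, on their centre line; the grasp point (between the pads) lies 19 mm behind it; x points along the fingers, y is the direction in which the jaws open and shut, and the axes are right-handed (so a half turn about x gives the same grasp; the last joint's range is limited). The gripper opens to 94 mm and grips with 3 to 60 N. Pads are 16 mm wide; open, the fingers measure 119 mm over their backs; the gripper's body (75 mm by 177 mm) begins 78 mm behind the grasp point.
Start: joints at [-85.056, 24.414, 4.234, 92.017, -1.954, 63.644, -3.845], TCP at [0.158, 0.656, 0.205] pointing down, gripper open.
Joint ranges: [-163.25, 163.25], [-28.42, 122.38], [-70.27, 78.77], [12.13, 141.07], [-58.53, 238.53], [9.26, 117.41], [-156.51, 156.51]. Speed limits (degrees/s): [108.29, 108.29, 136.94, 136.94, 172.46, 172.46, 172.46].

### API

Orientations are given as [roll, pitch, yaw] about the fixed x, y, z axes, in that order (R = Rz(yaw) Ry(pitch) Rx(roll)).
In Python, from cell import manip gives the robot as it stands.
- The arm moves only by the shell command python3 -m jog 'ROWS' [FORCE]. ROWS is JSON, a list of rows, each an object of numbers: "jaw": the closure, from 0 (fully open) to 1 (shut); "dx", "dy", "dz": the shift along the world's x, y, z each as a share of 40 mm, from -1 to 1; "ax", "ay", "az": the turn, a rotation vector about the world's x, y, z each as a share of 10 degrees, from -1 to 1. A call has 1 to 12 rows; each row shifts and turns the commanded pose from where the row before left it; what a row does not reach is not made up. A row lasts 1/8 s, in which the tool goes at most 62.5 mm and 10.7 degrees, less where a joint would pass 70% of its speed; a pose out of reach is approached as far as the arm can. A call with a number of a shift or a turn outside -1 to 1 is refused whole. A call with a gripper value outside its range is refused whole. The fingers move at their own pace and stop on an object; FORCE is the grip in N (left out, the last holds). Time passes only in rows, so rows that do not move let the fingers close. It gives the time, the measured TCP pose, the force and the opening at its end, in the units of the state.
- manip.sense(): the state, without advancing time (a new reading comes with each control period).
- manip.read_camera(name): name is "scene" or "side" or "wrist"; returns the picture (420x560x3 uint8, blue, green, red); there is no depth.
- manip.camera_model(name): a dict with "camera_matrix" (3x3 intrinsics, pixels), "rvec" (rotation vector, rad) and "tvec" (3), from world to camera coordinates, as OpenCV has them. Camera axes: x right, y down, z forward; pixel columns grow to the right and rows downward; lengths in m; the calibration is good to about 2 mm. A picture is of the moment at which its call begins: read the wrist's pose just before it. camera_model takes no time and is no camera call; for the wrist camera it gives the pose at the moment of the call.
- manip.job_done(): hands the job in, once; it reports no verdict.
The state is a dict: "time_s": time; "qpos": joint angles; "joint_vel": joint speeds; "tau": joint torques, N m; "position": TCP position; "ee_rot": TCP orientation; "wrist_force": force on the tool from outside, world axes, zero at the start; "ft_torque": the same for the moment, N m; "gripper_width": finger opening in m.
Only numpy, scipy, OpenCV 4.12 (cv2) and the standard library are available. Lean on these libraries where they do the work, as an engineer would, in place of code of your own. Each camera call takes 0.05 s, during which the arm holds its last target.

## Working session

There is one attempt and no reset: what is moved stays moved. The work goes in short steps, Python scripts to look and compute and a shell command to move; the robot and the scene stay as the last step left them, time stands still between calls to the robot, and variables do not carry over. Pictures are saved under pics/ and viewed, and the job is handed in when it is done.

```bash
mkdir -p pics; ls
python3 - <<'E'
from cell import manip
import cv2
print(manip.sense())
for n in("scene","side","wrist"):
    m=manip.camera_model(n);print(n,m)
    cv2.imwrite(f"pics/{n}0.png",manip.read_camera(n))
E
```

```text
pics
{'time_s': 0.0, 'qpos': array([-85.0553514 ,  24.44938838,   4.23058257,  92.05254152,
        -1.95228389,  63.64536368,  -3.84285323]), 'joint_vel': array([ 0.03093337,  0.03560357, -0.02607655,  0.05067684,  0.05074681,
       -0.02008067,  0.00331854]), 'tau': array([ 1.53471185e-03, -9.35818076e+01,  3.66782427e+00, -4.54178381e+01,
       -4.87878802e-02,  2.02716643e-02,  2.07769631e-04]), 'position': array([0.15761986, 0.65587077, 0.20477599]), 'ee_rot': array([-85.00673734,  89.92482455, -98.51588681]), 'wrist_force': array([-0.43572489, -0.63285847,  0.19163668]), 'ft_torque': array([ 0.0322614 , -0.00187355,  0.00624716]), 'gripper_width': 0.09440115907318057}
scene {'camera_matrix': array([[537.35714239,   0.        , 281.22399988],
       [  0.        , 537.35714239, 206.95477426],
       [  0.        ,   0.        ,   1.        ]]), 'rvec': array([ 1.8703767 ,  1.51833402, -0.65145562]), 'tvec': array([-0.04302123, -0.30764316,  1.35041276])}
side {'camera_matrix': array([[487.74312262,   0.        , 278.76266064],
       [  0.        , 487.74312262, 217.44763302],
       [  0.        ,   0.        ,   1.        ]]), 'rvec': array([ 0.91384393, -2.59059791,  0.9970951 ]), 'tvec': array([0.39951075, 0.38705581, 0.63385012])}
wrist {'camera_matrix': array([[308.15244138,   0.        , 276.7139352 ],
       [  0.        , 308.15244138, 211.75936241],
       [  0.        ,   0.        ,   1.        ]]), 'rvec': array([-2.28843378, -1.8024773 , -0.25100369]), 'tvec': array([-0.67371365, -0.02780992,  0.39027831])}
```

View pics/scene0.png

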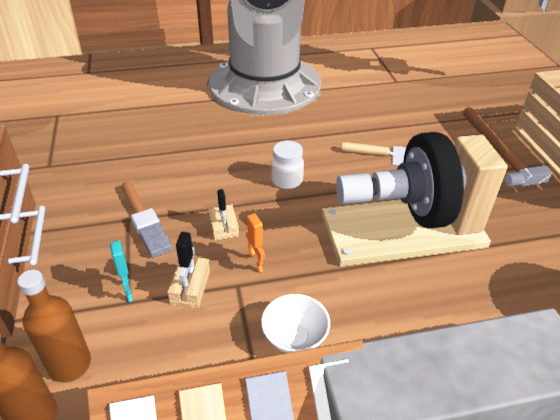

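View pics/side0.png

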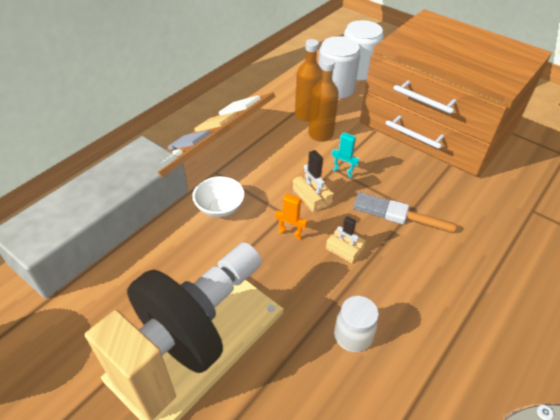

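View pics/wrist0.png

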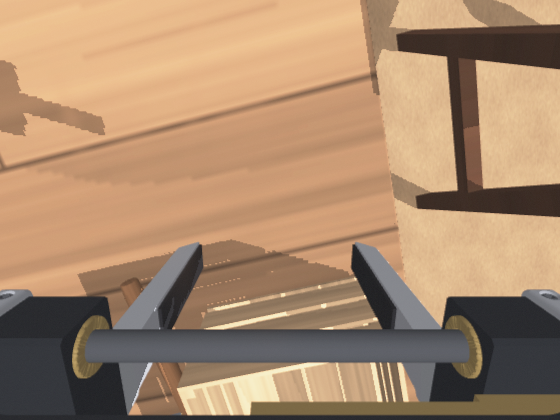

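Run:
```python
import cv2,numpy as np
a=cv2.imread("pics/scene0.png");b=cv2.imread("pics/side0.png")
cv2.imwrite("pics/c1.png",cv2.resize(a[180:320,100:290],None,fx=4,fy=4,interpolation=cv2.INTER_CUBIC))
cv2.imwrite("pics/c2.png",cv2.resize(b[120:270,260:420],None,fx=4,fy=4,interpolation=cv2.INTER_CUBIC))
cv2.imwrite("pics/c3.png",cv2.resize(a[120:270,310:510],None,fx=4,fy=4,interpolation=cv2.INTER_CUBIC))
cv2.imwrite("pics/c4.png",cv2.resize(b[230:420,80:290],None,fx=3,fy=3,interpolation=cv2.INTER_CUBIC))
```

```text
(no output)
```

View pics/c1.png

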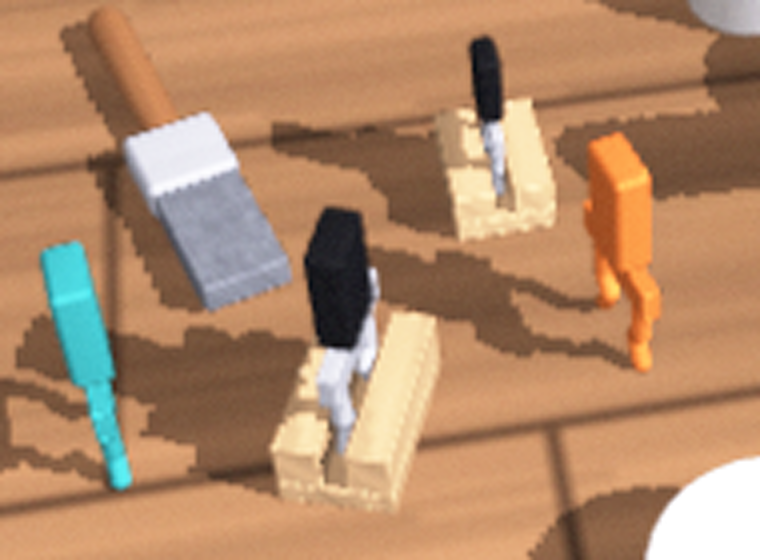

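View pics/c2.png

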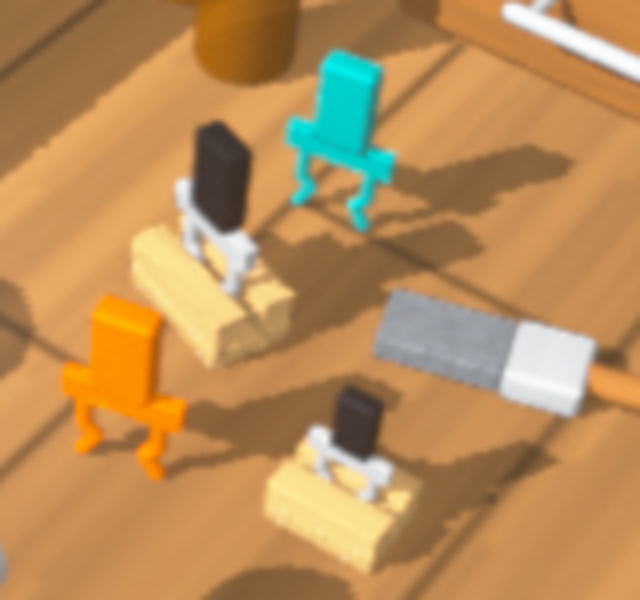

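View pics/c3.png

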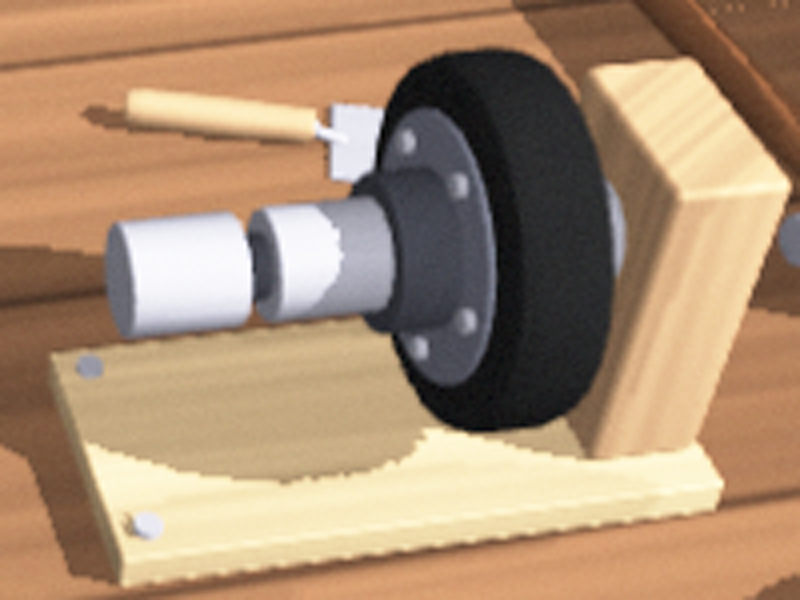

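View pics/c4.png

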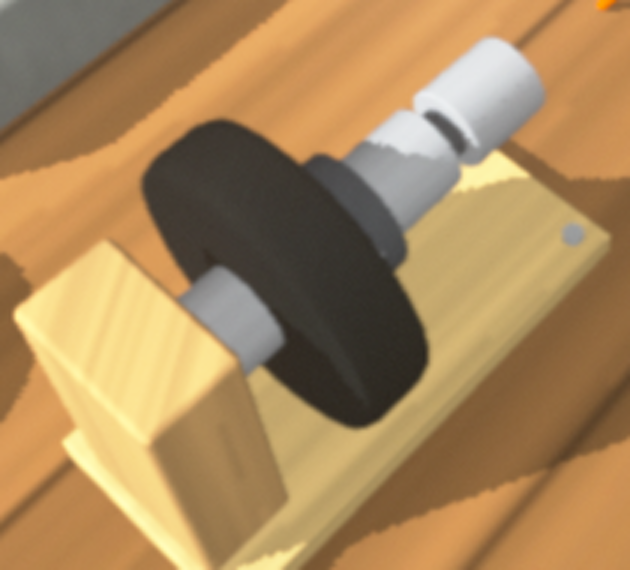

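```bash
cat > h.py <<'E'
import cv2,numpy as np,sys
from cell import manip
from scipy.optimize import least_squares
C={n:manip.camera_model(n) for n in("scene","side")}
def proj(n,P,m=None):
    m=m or C[n]
    return cv2.projectPoints(np.array(P,float).reshape(-1,3),m["rvec"],m["tvec"],m["camera_matrix"],None)[0].reshape(-1,2)
def place(p,L,z0=0):
    x,y,a=p[:3];L=np.array(L,float).reshape(-1,3)/1000
    c,s=np.cos(a),np.sin(a)
    return np.c_[x+c*L[:,0]-s*L[:,1],y+s*L[:,0]+c*L[:,1],L[:,2]+z0]
def fit(obs,p0):
    def r(p):
        return np.concatenate([(proj(n,place(p,[o[0] for o in O]))-np.array([o[1] for o in O])).ravel() for n,O in obs.items()])
    s=least_squares(r,p0,loss="soft_l1",f_scale=1.);return s.x,r(s.x)
def cr(off,k,L): return [(l,(off[0]+u/k,off[1]+v/k)) for l,(u,v) in L]
E
python3 - <<'E'
from h import *
for n in C:
    R=cv2.Rodrigues(C[n]["rvec"])[0];print(n,-R.T@C[n]["tvec"])
st={"scene":cr((310,120),4,[((-65,-75,18),(50,352)),((65,-75,0),(122,585)),((65,195,18),(722,487)),((45,140,168),(680,197)),((45,190,168),(787,185)),((-45,190,168),(698,58)),((-45,140,168),(588,70))]),
"side":cr((80,230),3,[((45,140,168),(105,240)),((-45,140,168),(240,365)),((45,190,168),(13,315)),((-45,190,168),(150,445)),((-65,-75,18),(610,236))])}
best=min((fit(st,[.6,.2,a]) for a in(-.5,0,.5)),key=lambda t:(t[1]**2).sum())
print("stand",best[0],np.degrees(best[0][2]),best[1].reshape(-1,2).round(1).tolist())
# clip: local x along slot; scene front end = +x
cl={"scene":cr((100,180),4,[((-38,23,32),(438,318)),((38,23,32),(402,465)),((38,-23,32),(275,447)),((38,23,0),(393,510)),((38,-23,0),(284,497)),
 ((-15,-8,115),(325,210)),((-15,8,115),(366,212)),((15,8,115),(358,252)),((15,-8,115),(310,248))]),
"side":cr((260,120),4,[((15,8,115),(198,128)),((15,-8,115),(215,122)),((-15,-8,115),(249,152)),((-15,8,115),(233,162)),((-15,8,65),(237,230)),((-38,23,0),(217,366)),((38,23,32),(133,237)),((-38,-23,32),(293,293))])}
b=min((fit(cl,[.6,-.1,a]) for a in(-1,-.5,0,.5)),key=lambda t:(t[1]**2).sum())
print("clip",b[0],np.degrees(b[0][2]),b[1].reshape(-1,2).round(1).tolist())
for n,p0 in (("scene",np.array([376,185.5])),("side",np.array([227.7,275]))):
    g=np.arange(-20,21,5);print(n,proj(n,place(best[0],[(0,k,115+17) for k in g])).round(1).tolist())
np.save("st.npy",best[0]);np.save("cl.npy",b[0])
# overlay
st=best[0]
for n,k,(x0,y0,x1,y1) in(("scene",5,(330,140,430,230)),("side",5,(180,230,280,330))):
    im=cv2.imread(f"pics/{n}0.png");im=cv2.resize(im[y0:y1,x0:x1],None,fx=k,fy=k,interpolation=cv2.INTER_CUBIC)
    t=np.linspace(0,2*np.pi,60)
    for y,c in((40,(255,0,0)),(-15,(0,255,0)),(0,(0,255,255)),(15,(0,0,255))):
        q=(proj(n,place(st,[(24*np.cos(u),y,115+24*np.sin(u)) for u in t]))-[x0,y0]+.5)*k
        cv2.polylines(im,[q.astype(np.int32)],True,c,1)
    cv2.imwrite(f"pics/ov_{n}.png",im)
E
```

```text
scene [ 1.18280794 -0.22234842  0.68675783]
side [0.2402568  0.36097723 0.7232974 ]
stand [ 0.55689763  0.0876985  -0.03557782] -2.0384587189674392 [[-0.2, -0.3], [-1.1, 0.8], [0.5, -1.0], [-0.9, -0.2], [2.0, -0.3], [-1.4, -1.1], [-1.6, -1.4], [-0.2, -1.6], [0.3, -1.1], [-2.6, -0.3], [-2.8, 2.2], [-0.1, 0.3]]
clip [ 0.61310739 -0.23791048 -0.32649933] -18.707033757624053 [[-0.8, -1.4], [-2.3, -1.2], [-0.1, 0.3], [1.8, 0.3], [0.3, 0.6], [-0.4, -2.2], [-0.2, -1.8], [-3.0, 2.8], [-1.8, 2.7], [-1.9, 0.5], [0.7, -0.9], [1.5, 0.5], [-1.4, 1.0], [-4.4, 3.3], [-1.2, 2.3], [-0.7, 0.6], [-0.2, 0.7]]
scene [[369.1, 179.1], [372.1, 178.8], [375.0, 178.5], [378.0, 178.2], [380.9, 177.9], [383.9, 177.6], [386.8, 177.3], [389.7, 177.0], [392.6, 176.7]]
side [[227.8, 267.9], [225.4, 269.9], [223.0, 272.0], [220.6, 274.1], [218.2, 276.2], [215.8, 278.4], [213.3, 280.5], [210.8, 282.7], [208.3, 284.9]]
```

```bash
python3 -c "
import cv2,numpy as np
a=cv2.imread('pics/ov_scene.png');b=cv2.imread('pics/ov_side.png');b=cv2.resize(b,(300,300)) if 0 else b
h=500;a=cv2.copyMakeBorder(a,0,h-a.shape[0],0,0,0);cv2.imwrite('pics/ov.png',cv2.resize(np.hstack([a,b]),(800,400)))
"
```

```text
(no output)
```

View pics/ov.png

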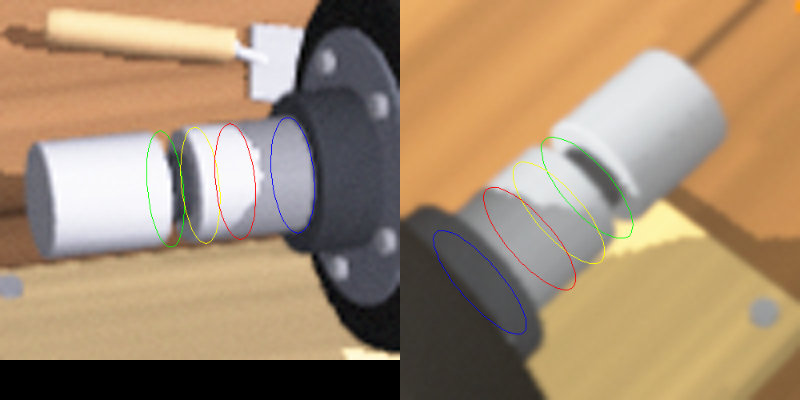

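```bash
cat >> h.py <<'E'
from scipy.spatial.transform import Rotation as Ro
def tool():
    s=manip.sense();return np.array(s["position"]),Ro.from_euler("xyz",s["ee_rot"],degrees=True)
def toward(ydir):
    """rotvec (deg) to tool pointing down with jaw axis ydir"""
    p,R=tool();M=R.as_matrix()
    y=np.array([*ydir,0.]);y/=np.linalg.norm(y)
    if y@M[:,1]<0:y=-y
    x=np.array([0,0,-1.]);T=np.c_[x,y,np.cross(x,y)]
    return np.degrees((Ro.from_matrix(T)*R.inv()).as_rotvec())
E
python3 - <<'E'
from h import *
p,R=tool();print(p);print(R.as_matrix().round(3))
m=manip.camera_model("wrist");Rc=cv2.Rodrigues(m["rvec"])[0];c=-Rc.T@m["tvec"];print("cam",c,"axis",Rc.T[:,2].round(3),"tool frame offset",R.inv().apply(c-p).round(3), R.inv().apply(Rc.T[:,2]).round(3))
st=np.load("st.npy");cl=np.load("cl.npy")
print("rot to stand",toward([-np.sin(st[2]),np.cos(st[2])]),"clip",toward([-np.sin(cl[2]),np.cos(cl[2])]))
E
```

```text
[0.15765407 0.65599018 0.20493794]
[[-0.     0.234  0.972]
 [-0.001  0.972 -0.234]
 [-1.    -0.001  0.   ]]
cam [0.08007566 0.67388785 0.38282328] axis [ 0.266 -0.064 -0.962] tool frame offset [-0.178 -0.001 -0.08 ] [0.962 0.001 0.274]
rot to stand [ 5.70030338e-02 -3.46907162e-03  1.14741308e+01] clip [ 0.05582396 -0.0116794  -5.1944429 ]
```

```bash
python3 -m jog '[{"dx":0.5,"dy":-0.6,"dz":0.7,"az":0.1,"jaw":0.4},{"dx":0.5,"dy":-0.9,"dz":0.7,"az":0.1,"jaw":0.4},{"dx":0.55,"dy":-0.95,"dz":0.7,"az":0.1,"jaw":0.4},{"dx":0.55,"dy":-0.95,"dz":0.7,"az":0.1,"jaw":0.4},{"dx":0.55,"dy":-0.95,"az":0.1,"jaw":0.4},{"dx":0.55,"dy":-0.95,"az":0.1,"jaw":0.4},{"dx":0.55,"dy":-0.95,"az":0.1,"jaw":0.4},{"dx":0.55,"dy":-0.95,"az":0.1,"jaw":0.4},{"dx":0.55,"dy":-0.95,"az":0.1,"jaw":0.4},{"dx":0.55,"dy":-0.95,"az":0.1,"jaw":0.4},{"dx":0.55,"dy":-0.95,"az":0.15,"jaw":0.4},{"dx":0.55,"dy":-0.95,"jaw":0.4}]' 30
```

```text
invalid input
```

```bash
python3 -m jog '[{"jaw":0.4,"dx":0.5,"dy":-0.6,"dz":0.7,"ax":0,"ay":0,"az":0.1},{"jaw":0.4,"dx":0.5,"dy":-0.9,"dz":0.7,"ax":0,"ay":0,"az":0.1}]' 30
```

```text
time_s: 0.4
position: [0.1978, 0.5957, 0.2613]
ee_rot: [-87.5, 89.9, -99.0]
wrist_force: [1.7, 0.7, 0.0]
gripper_width: 0.0776
```

```bash
python3 -m jog '[{"jaw":0.4,"dx":0.55,"dy":-0.95,"dz":0.7,"ax":0,"ay":0,"az":0.1},{"jaw":0.4,"dx":0.55,"dy":-0.95,"dz":0.7,"ax":0,"ay":0,"az":0.1},{"jaw":0.4,"dx":0.55,"dy":-0.95,"dz":0,"ax":0,"ay":0,"az":0.1},{"jaw":0.4,"dx":0.55,"dy":-0.95,"dz":0,"ax":0,"ay":0,"az":0.1},{"jaw":0.4,"dx":0.55,"dy":-0.95,"dz":0,"ax":0,"ay":0,"az":0.1},{"jaw":0.4,"dx":0.55,"dy":-0.95,"dz":0,"ax":0,"ay":0,"az":0.1},{"jaw":0.4,"dx":0.55,"dy":-0.95,"dz":0,"ax":0,"ay":0,"az":0.1},{"jaw":0.4,"dx":0.55,"dy":-0.95,"dz":0,"ax":0,"ay":0,"az":0.1},{"jaw":0.4,"dx":0.55,"dy":-0.95,"dz":0,"ax":0,"ay":0,"az":0.1},{"jaw":0.4,"dx":0.55,"dy":-0.95,"dz":0,"ax":0,"ay":0,"az":0.1},{"jaw":0.4,"dx":0.55,"dy":-0.95,"dz":0,"ax":0,"ay":0,"az":0},{"jaw":0.4,"dx":0.5,"dy":-0.9,"dz":0,"ax":0,"ay":0,"az":0}]'
```

```text
time_s: 1.9
position: [0.4602, 0.1408, 0.3175]
ee_rot: [68.6, 90.0, 67.1]
wrist_force: [0.4, 0.6, 0.2]
gripper_width: 0.0562
```

```bash
python3 -m jog '[{"jaw":0.4,"dx":0.5,"dy":-0.85,"dz":0,"ax":0,"ay":0,"az":0},{"jaw":0.4,"dx":0.5,"dy":-0.8,"dz":0,"ax":0,"ay":0,"az":0},{"jaw":0.4,"dx":0,"dy":0,"dz":0,"ax":0,"ay":0,"az":0},{"jaw":0.4,"dx":0,"dy":0,"dz":0,"ax":0,"ay":0,"az":0}]'
cat >> h.py <<'E'
def snap(name,cam="wrist"):
    m=manip.camera_model(cam);im=manip.read_camera(cam)
    cv2.imwrite(f"pics/{name}.png",im);np.save(f"pics/{name}.npy",m,allow_pickle=True)
    return im,m
E
python3 - <<'E'
from h import *
im,m=snap("w1");p,R=tool();print(p,R.as_matrix().round(3))
st=np.load("st.npy");k=1
t=np.linspace(0,2*np.pi,60)
im=cv2.resize(im,None,fx=1.4,fy=1.4)
for y,c in((40,(255,0,0)),(-5,(0,255,0)),(-17,(0,255,255)),(-66,(0,0,255))):
    q=(proj("",place(st,[(24*np.cos(u),y,115+24*np.sin(u)) for u in t]),m)+.5)*1.4
    cv2.polylines(im,[q.astype(np.int32)],True,c,1)
cv2.imwrite("pics/w1o.png",im)
E
```

```text
time_s: 2.4
position: [0.4994, 0.0766, 0.3173]
ee_rot: [-171.9, 90.0, -173.4]
wrist_force: [0.3, -0.2, -0.6]
gripper_width: 0.0565
[0.49929167 0.07704337 0.31730265] [[-0.     0.025  1.   ]
 [ 0.     1.    -0.025]
 [-1.     0.    -0.   ]]
```

View pics/w1o.png

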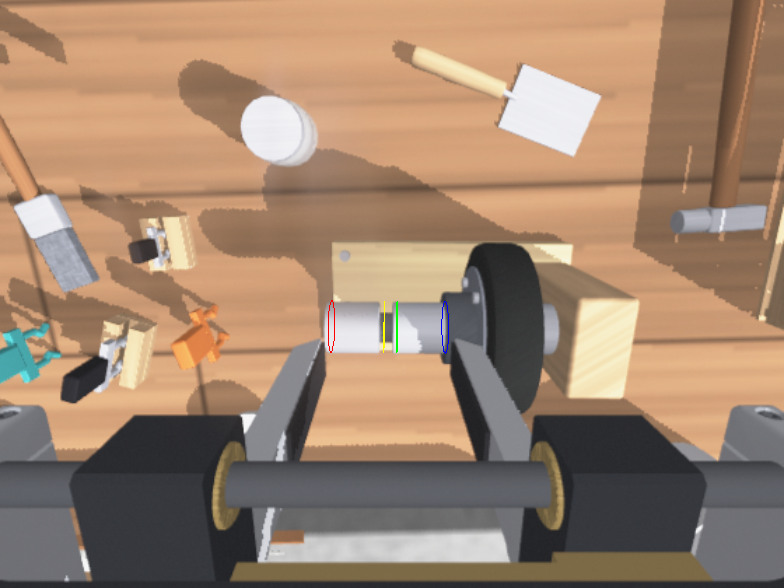

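Run:
```python
import cv2,numpy as np
a=cv2.imread("pics/w1.png");cv2.imwrite("pics/w1c.png",cv2.resize(a[205:265,220:340],None,fx=6,fy=6,interpolation=cv2.INTER_CUBIC))
g=cv2.cvtColor(a,6)
print(np.arange(228,325,1)[0],g[222:228,226:300].mean(0).astype(int).tolist())
print(g[208:260,255].tolist());print(g[208:260,265].tolist())
```

```text
228 [166, 166, 136, 126, 127, 131, 179, 189, 186, 188, 188, 188, 187, 187, 186, 186, 186, 186, 185, 183, 182, 184, 185, 183, 182, 182, 184, 183, 183, 183, 183, 182, 180, 182, 182, 182, 180, 181, 181, 180, 180, 180, 179, 178, 195, 141, 119, 119, 118, 117, 117, 118, 118, 117, 124, 181, 191, 191, 191, 188, 186, 186, 185, 181, 176, 172, 170, 170, 170, 171, 170, 170, 170, 170]
[192, 193, 194, 192, 192, 191, 190, 168, 147, 148, 153, 156, 161, 165, 169, 173, 180, 186, 193, 199, 205, 211, 216, 220, 223, 226, 228, 230, 232, 233, 234, 234, 234, 234, 234, 234, 234, 235, 235, 234, 232, 229, 224, 213, 186, 177, 177, 177, 180, 183, 185, 187]
[194, 195, 194, 193, 193, 192, 192, 167, 143, 145, 150, 155, 159, 161, 165, 170, 177, 184, 189, 198, 204, 209, 215, 219, 223, 227, 230, 232, 233, 234, 236, 236, 235, 235, 235, 235, 234, 235, 236, 235, 234, 230, 227, 217, 187, 176, 176, 176, 179, 182, 184, 185]
```

View pics/w1c.png

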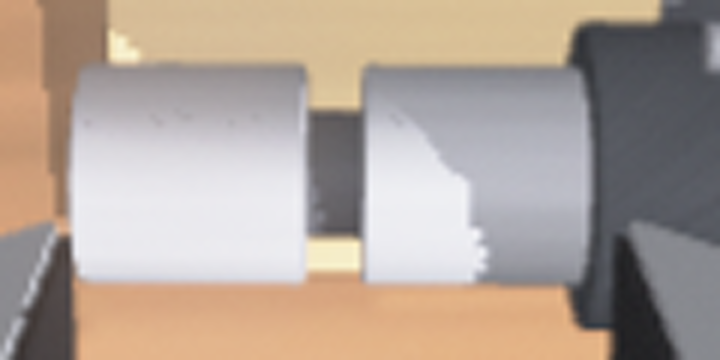

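Run:
```python
from h import *
st=np.load("st.npy");m=np.load("pics/w1.npy",allow_pickle=True).item()
t=np.radians(np.arange(0,360,.5))
def sil(p,y):
    q=proj("",place(p,[(24*np.cos(u),y,115+24*np.sin(u)) for u in t]),m);return q[:,1].min(),q[:,1].max()
for y in(-60,-30,20):print(y,sil(st,y))
R=cv2.Rodrigues(m["rvec"])[0];c=-R.T@m["tvec"];K=m["camera_matrix"]
def hit(p,u,v,r=24):
    d=R.T@np.linalg.inv(K)@[u,v,1]
    cc,s=np.cos(p[2]),np.sin(p[2]);M=np.array([[cc,s,0],[-s,cc,0],[0,0,1]])
    o=M@(c-[p[0],p[1],.115]);dd=M@d
    A=dd[0]**2+dd[2]**2;B=o[0]*dd[0]+o[2]*dd[2];Cq=o[0]**2+o[2]**2-(r/1000)**2
    k=(-B-np.sqrt(B*B-A*Cq))/A;return (o+k*dd)*1000
for u in(231.6,270.8,280.4):
    print(u,[hit(st,u,v)[1].round(2) for v in (222,225,228)])
```

```text
-60 (np.float64(214.26352041318097), np.float64(251.11960097679113))
-30 (np.float64(214.44713847085055), np.float64(251.2961255271228))
20 (np.float64(214.75298005713256), np.float64(251.59015041112252))
231.6 [np.float64(-69.63), np.float64(-69.28), np.float64(-69.04)]
270.8 [np.float64(-20.82), np.float64(-20.76), np.float64(-20.7)]
280.4 [np.float64(-8.85), np.float64(-8.86), np.float64(-8.85)]
```

```bash
python3 -m jog '[{"jaw":0.4,"dx":0.2,"dy":-0.7,"dz":0,"ax":0,"ay":0,"az":-0.2},{"jaw":0.4,"dx":0.2,"dy":-0.95,"dz":0,"ax":0,"ay":0,"az":-0.2},{"jaw":0.4,"dx":0.2,"dy":-0.95,"dz":0,"ax":0,"ay":0,"az":-0.2},{"jaw":0.4,"dx":0.2,"dy":-0.95,"dz":0,"ax":0,"ay":0,"az":-0.2},{"jaw":0.4,"dx":0.2,"dy":-0.95,"dz":-0.2,"ax":0,"ay":0,"az":-0.2},{"jaw":0.4,"dx":0.1,"dy":-0.95,"dz":-0.2,"ax":0,"ay":0,"az":-0.2},{"jaw":0.4,"dx":0.1,"dy":-0.95,"dz":-0.3,"ax":0,"ay":0,"az":-0.2},{"jaw":0.4,"dx":0,"dy":-0.85,"dz":-0.2,"ax":0,"ay":0,"az":-0.27},{"jaw":0.4,"dx":0,"dy":-0.6,"dz":0,"ax":0,"ay":0,"az":0},{"jaw":0.4,"dx":0,"dy":0,"dz":0,"ax":0,"ay":0,"az":0},{"jaw":0.4,"dx":0,"dy":0,"dz":0,"ax":0,"ay":0,"az":0}]'
python3 - <<'E'
from h import *
im,m=snap("w2");p,R=tool();print(p,R.as_matrix().round(3))
cl=np.load("cl.npy")
im=cv2.resize(im,None,fx=1.4,fy=1.4)
for z,L in((115,(15,8)),(65,(15,8)),(32,(38,23))):
    q=(proj("",place(cl,[(a*L[0],b*L[1],z) for a,b in((1,1),(1,-1),(-1,-1),(-1,1))]),m)+.5)*1.4
    cv2.polylines(im,[q.astype(np.int32)],True,(0,255,0),1)
cv2.imwrite("pics/w2o.png",im)
E
```

```text
time_s: 3.82
position: [0.5477, -0.2372, 0.2814]
ee_rot: [134.6, 90.0, 116.4]
wrist_force: [-0.6, 0.4, -0.2]
gripper_width: 0.0566
[ 0.54787148 -0.23684446  0.28147791] [[ 0.     0.312  0.95 ]
 [ 0.     0.95  -0.312]
 [-1.     0.    -0.   ]]
```

View pics/w2o.png

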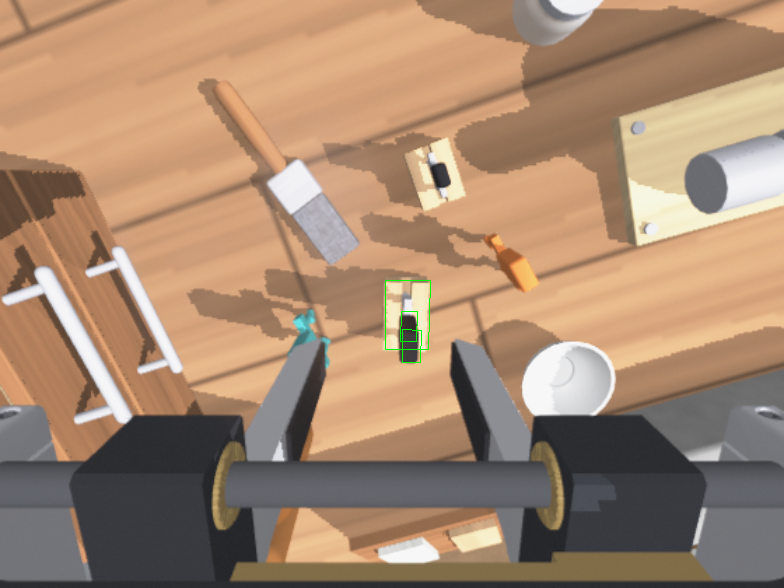

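Run:
```python
import cv2
a=cv2.imread("pics/w2.png");cv2.imwrite("pics/w2c.png",cv2.resize(a[190:270,260:330],None,fx=7,fy=7,interpolation=cv2.INTER_CUBIC))
```

```text
(no output)
```

View pics/w2c.png

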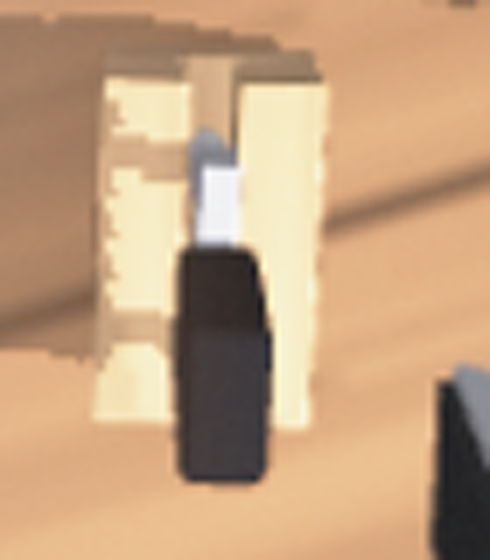

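Run:
```python
from h import *
import h
m=np.load("pics/w2.npy",allow_pickle=True).item();h.C["w"]=m
cl=np.load("cl.npy")
o=cr((260-.43,190-.43),7,[((-38,-23,32),(105,77)),((-38,23,32),(328,80)),((38,23,32),(312,430)),((38,-23,32),(93,421)),((-15,-8,115),(177,328)),((-15,8,115),(271,328)),((15,8,115),(267,484)),((15,-8,115),(179,482))])
x,r=fit({"w":o},cl);print(x,np.degrees(x[2]),r.reshape(-1,2).round(1).tolist())
x1,r=fit({"w":o[:4]},cl);print(x1,np.degrees(x1[2]))
x1,r=fit({"w":o[4:]},cl);print(x1,np.degrees(x1[2]))
np.save("clw.npy",x)
p,R=tool();print("delta",x[:2]-p[:2],toward([-np.sin(x[2]),np.cos(x[2])]))
```

```text
[ 0.61351748 -0.2404352  -0.34054985] -19.51206890154838 [[-0.7, -0.3], [-0.3, 0.0], [-0.5, -0.6], [0.0, 0.0], [0.7, -0.4], [0.7, -0.2], [0.3, 0.8], [-0.3, 0.8]]
[ 0.61399474 -0.24000085 -0.34560578] -19.80175266613691
[ 0.61313084 -0.24073886 -0.31366014] -17.971402185838286
delta [ 0.065646   -0.00359073] [-0.02369464  0.00353996 -1.35166685]
```

```bash
python3 -m jog '[{"jaw":0.5,"dx":0.6,"dy":-0.02,"dz":-0.6,"ax":0,"ay":0,"az":-0.1},{"jaw":0.5,"dx":0.7,"dy":-0.02,"dz":-0.9,"ax":0,"ay":0,"az":0},{"jaw":0.5,"dx":0.34,"dy":-0.02,"dz":-0.5,"ax":0,"ay":0,"az":0},{"jaw":0.5,"dx":0,"dy":0,"dz":-0.6,"ax":0,"ay":0,"az":0},{"jaw":0.5,"dx":0,"dy":0,"dz":0,"ax":0,"ay":0,"az":0}]'
```

```text
time_s: 4.5
position: [0.6128, -0.2386, 0.1761]
ee_rot: [-176.2, 89.8, 164.7]
wrist_force: [-0.8, 0.5, 0.6]
gripper_width: 0.0469
```

```bash
python3 -m jog '[{"jaw":0.5,"dx":0.01,"dy":-0.01,"dz":-0.6,"ax":0,"ay":0,"az":0},{"jaw":0.5,"dx":0,"dy":0,"dz":-0.8,"ax":0,"ay":0,"az":0},{"jaw":0.5,"dx":0,"dy":0,"dz":-0.7,"ax":0,"ay":0,"az":0},{"jaw":0.5,"dx":0,"dy":0,"dz":-0.45,"ax":0,"ay":0,"az":0},{"jaw":0.5,"dx":0,"dy":0,"dz":0,"ax":0,"ay":0,"az":0}]'
python3 - <<'E'
from h import *
im,m=snap("s2","scene");cv2.imwrite("pics/s2c.png",cv2.resize(im[150:330,90:310],None,fx=3.5,fy=3.3))
im,m=snap("w3")
E
```

```text
time_s: 5.12
position: [0.6136, -0.2401, 0.0753]
ee_rot: [-178.6, 90.0, 162.3]
wrist_force: [0.9, 0.5, 0.6]
gripper_width: 0.0467
```

View pics/s2c.png

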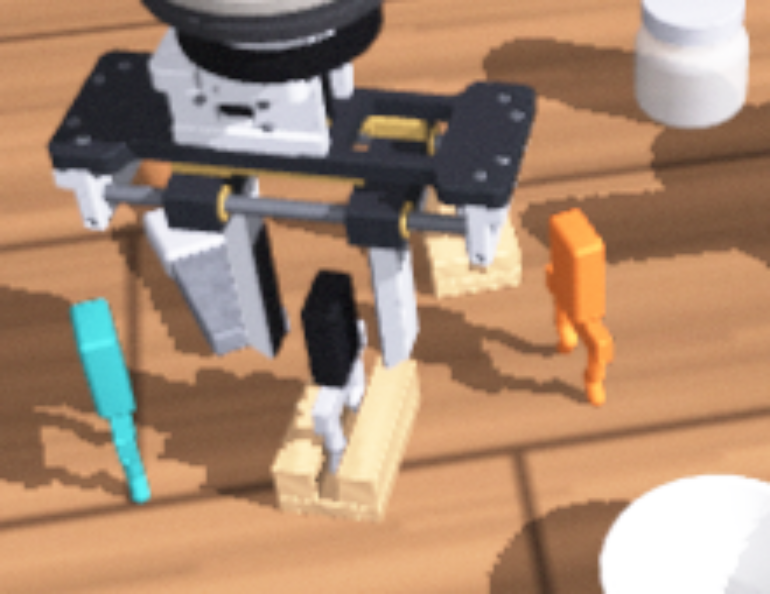

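View pics/w3.png

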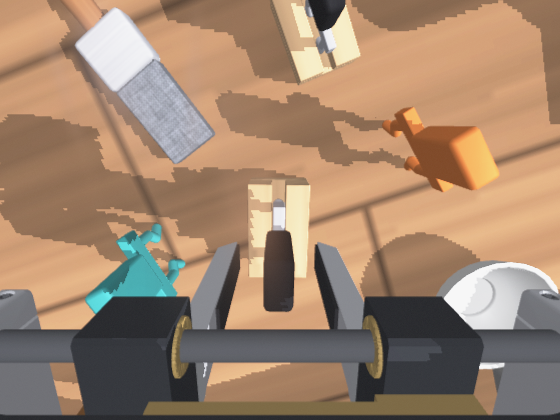

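```bash
python3 -m jog '[{"jaw":0.9,"dx":0,"dy":0,"dz":0,"ax":0,"ay":0,"az":0},{"jaw":0.9,"dx":0,"dy":0,"dz":0,"ax":0,"ay":0,"az":0},{"jaw":0.9,"dx":0,"dy":0,"dz":0,"ax":0,"ay":0,"az":0},{"jaw":0.9,"dx":0,"dy":0,"dz":0,"ax":0,"ay":0,"az":0},{"jaw":0.9,"dx":0,"dy":0,"dz":0,"ax":0,"ay":0,"az":0}]' 12
python3 - <<'E'
from h import *
s=manip.sense();print(s["wrist_force"],s["ft_torque"],s["gripper_width"])
E
```

```text
time_s: 5.85
position: [0.6138, -0.2405, 0.0756]
ee_rot: [17.3, 90.0, -1.9]
wrist_force: [-0.2, 0.8, 2.2]
gripper_width: 0.0161
[-0.22522627  0.84541609  2.16630961] [ 0.107177   -0.05889202 -0.00153704] 0.016054009343396396
```

```bash
python3 -m jog '[{"jaw":0.95,"dx":0,"dy":0,"dz":0,"ax":0,"ay":0,"az":0},{"jaw":0.95,"dx":0,"dy":0,"dz":0,"ax":0,"ay":0,"az":0},{"jaw":0.95,"dx":0,"dy":0,"dz":0.2,"ax":0,"ay":0,"az":0},{"jaw":0.95,"dx":0,"dy":0,"dz":0.4,"ax":0,"ay":0,"az":0},{"jaw":0.95,"dx":0,"dy":0,"dz":0.5,"ax":0,"ay":0,"az":0},{"jaw":0.95,"dx":0,"dy":0,"dz":0.6,"ax":0,"ay":0,"az":0},{"jaw":0.95,"dx":0,"dy":0,"dz":0.8,"ax":0,"ay":0,"az":0},{"jaw":0.95,"dx":0,"dy":0,"dz":0.9,"ax":0,"ay":0,"az":0},{"jaw":0.95,"dx":0,"dy":0,"dz":0.8,"ax":0,"ay":0,"az":0},{"jaw":0.95,"dx":0,"dy":0,"dz":0.4,"ax":0,"ay":0,"az":0},{"jaw":0.95,"dx":0,"dy":0,"dz":0,"ax":0,"ay":0,"az":0}]' 55
python3 - <<'E'
from h import *
s=manip.sense();print(s["wrist_force"],s["ft_torque"],s["gripper_width"]);p,R=tool();print(p,R.as_matrix().round(3))
snap("w4");im,_=snap("s4","scene");cv2.imwrite("pics/s4c.png",cv2.resize(im[80:300,60:340],None,fx=2.8,fy=2.7))
st=np.load("st.npy");print(toward([-np.sin(st[2]),np.cos(st[2])]),np.array([.5571,.0729])-p[:2])
E
```

```text
time_s: 7.22
position: [0.614, -0.2407, 0.2605]
ee_rot: [14.8, 89.9, -4.4]
wrist_force: [0.3, -1.0, -2.9]
gripper_width: 0.0157
[ 0.26391918 -1.00662658 -2.89793343] [-0.01427757  0.01394892 -0.04938589] 0.01566223099921135
[ 0.61399319 -0.24065253  0.26051012] [[ 0.002  0.329  0.944]
 [-0.     0.944 -0.329]
 [-1.     0.     0.002]]
[-1.33433756e-02 -6.34473739e-02  1.71682649e+01] [-0.05689319  0.31355253]
```

View pics/s4c.png

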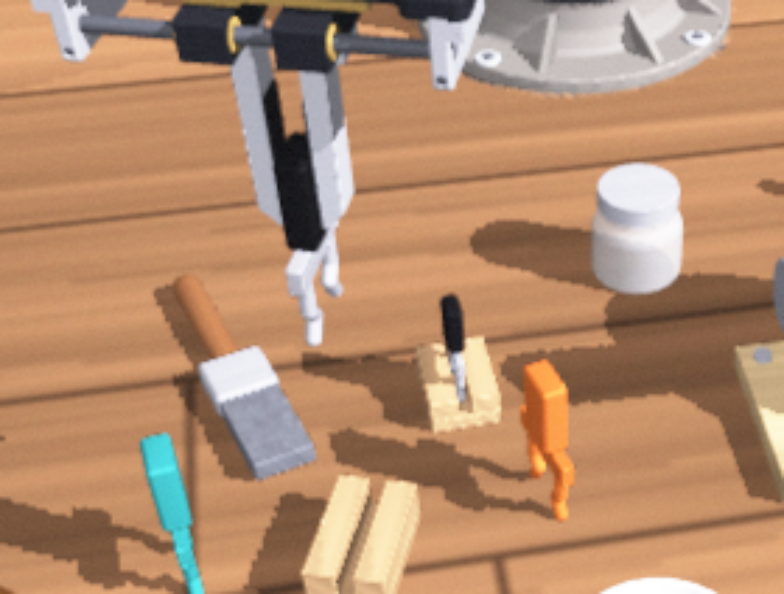

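View pics/w4.png

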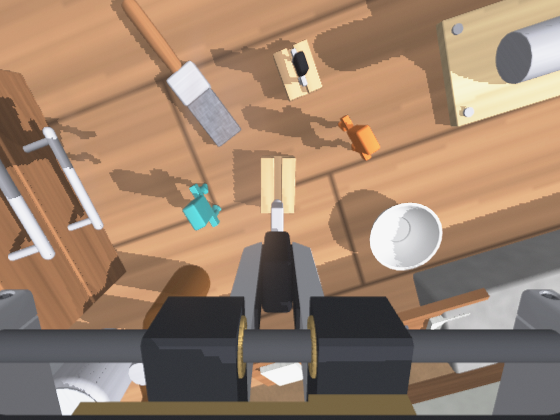

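```bash
python3 -m jog '[{"jaw":0.95,"dx":-0.1,"dy":0.5,"dz":0,"ax":0,"ay":0,"az":0.2},{"jaw":0.95,"dx":-0.15,"dy":0.8,"dz":0,"ax":0,"ay":0,"az":0.2},{"jaw":0.95,"dx":-0.15,"dy":0.9,"dz":0,"ax":0,"ay":0,"az":0.2},{"jaw":0.95,"dx":-0.2,"dy":0.9,"dz":0,"ax":0,"ay":0,"az":0.2},{"jaw":0.95,"dx":-0.2,"dy":0.9,"dz":0,"ax":0,"ay":0,"az":0.2},{"jaw":0.95,"dx":-0.2,"dy":0.9,"dz":0,"ax":0,"ay":0,"az":0.2},{"jaw":0.95,"dx":-0.15,"dy":0.9,"dz":0,"ax":0,"ay":0,"az":0.2},{"jaw":0.95,"dx":-0.15,"dy":0.9,"dz":0,"ax":0,"ay":0,"az":0.2},{"jaw":0.95,"dx":-0.12,"dy":0.7,"dz":0,"ax":0,"ay":0,"az":0.11},{"jaw":0.95,"dx":0,"dy":0.44,"dz":0,"ax":0,"ay":0,"az":0},{"jaw":0.95,"dx":0,"dy":0,"dz":0,"ax":0,"ay":0,"az":0},{"jaw":0.95,"dx":0,"dy":0,"dz":0,"ax":0,"ay":0,"az":0}]'
python3 - <<'E'
from h import *
s=manip.sense();print(s["wrist_force"],s["ft_torque"],s["gripper_width"]);p,R=tool();print(p,R.as_matrix().round(3))
st=np.load("st.npy");print(toward([-np.sin(st[2]),np.cos(st[2])]),np.array([.5571,.0729])-p[:2])
a,_=snap("w5");b,_=snap("s5","scene");c,_=snap("d5","side")
k=cv2.resize
cv2.imwrite("pics/v5.png",np.hstack([k(b[70:270,300:470],(400,470)),k(c[150:350,130:300],(400,470))]))
E
```

```text
time_s: 8.82
position: [0.5569, 0.072, 0.2593]
ee_rot: [-102.7, 90.0, -104.9]
wrist_force: [0.6, -0.7, -1.6]
gripper_width: 0.016
[ 0.58203278 -0.72088467 -1.61943192] [-0.00721754 -0.04203181 -0.03049896] 0.016007982023026963
[0.55693245 0.07199852 0.25932148] [[-0.     0.038  0.999]
 [-0.001  0.999 -0.038]
 [-1.    -0.001 -0.   ]]
[ 0.0337027  -0.0089113   0.14071836] [0.00016755 0.00090148]
```

View pics/v5.png

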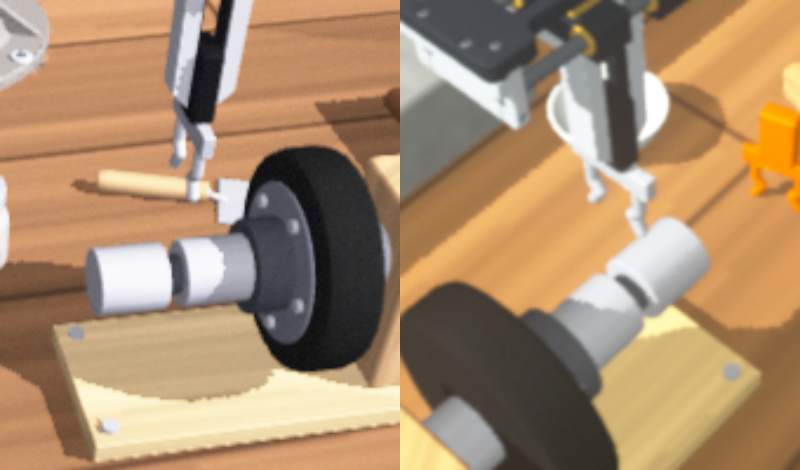

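View pics/w5.png

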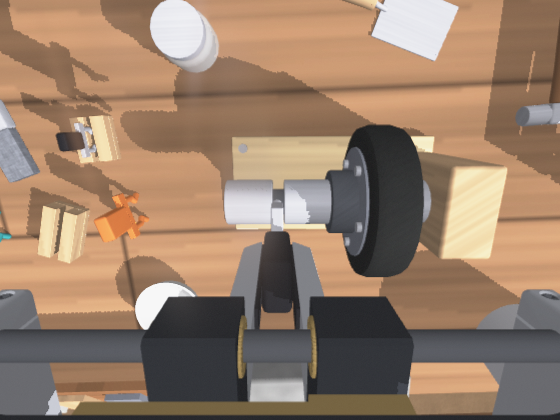

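```bash
python3 -m jog '[{"jaw":0.95,"dx":0,"dy":0.02,"dz":-0.4,"ax":0,"ay":0,"az":0},{"jaw":0.95,"dx":0,"dy":0,"dz":-0.5,"ax":0,"ay":0,"az":0},{"jaw":0.95,"dx":0,"dy":0,"dz":-0.4,"ax":0,"ay":0,"az":0},{"jaw":0.95,"dx":0,"dy":0,"dz":-0.1,"ax":0,"ay":0,"az":0},{"jaw":0.95,"dx":0,"dy":0,"dz":0,"ax":0,"ay":0,"az":0}]'
python3 - <<'E'
from h import *
s=manip.sense();print(s["wrist_force"],s["ft_torque"],s["gripper_width"]);p,R=tool();print(p)
a,_=snap("w6");b,_=snap("s6","scene");c,_=snap("d6","side")
k=cv2.resize
cv2.imwrite("pics/v6.png",np.hstack([k(b[110:230,330:430],(400,470)),k(c[210:330,180:280],(400,470))]))
cv2.imwrite("pics/w6c.png",k(a[190:270,210:340],None,fx=6,fy=6,interpolation=cv2.INTER_CUBIC))
E
```

```text
time_s: 9.6
position: [0.5569, 0.0737, 0.2034]
ee_rot: [-121.6, 90.0, -123.7]
wrist_force: [0.5, 0.1, -2.5]
gripper_width: 0.0151
[ 0.49787477  0.10825824 -2.45275123] [ 0.05380121 -0.00600976 -0.02496986] 0.015075844981613112
[0.5569494  0.07373416 0.20339128]
```

View pics/v6.png

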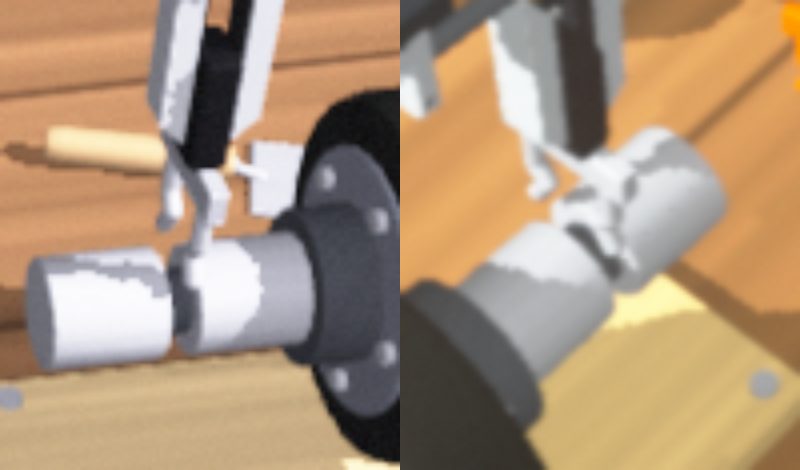

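View pics/w6c.png

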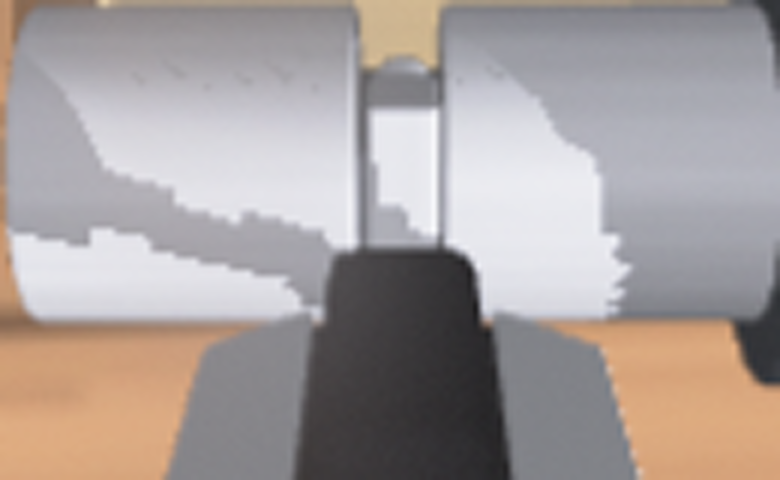

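```bash
python3 -m jog '[{"jaw":0.95,"dx":0,"dy":-0.015,"dz":-0.1,"ax":0,"ay":0,"az":0},{"jaw":0.95,"dx":0,"dy":0,"dz":-0.1,"ax":0,"ay":0,"az":0},{"jaw":0.95,"dx":0,"dy":0,"dz":-0.1,"ax":0,"ay":0,"az":0},{"jaw":0.95,"dx":0,"dy":0,"dz":-0.05,"ax":0,"ay":0,"az":0},{"jaw":0.95,"dx":0,"dy":0,"dz":0,"ax":0,"ay":0,"az":0}]'
python3 -c "
from h import *
s=manip.sense();print(s['wrist_force'],s['ft_torque'],s['position'])"
```

```text
time_s: 10.38
position: [0.5568, 0.0733, 0.1893]
ee_rot: [-144.6, 90.0, -146.7]
wrist_force: [0.4, 1.1, -1.1]
gripper_width: 0.0158
[ 0.44130983  1.12295045 -1.13388784] [ 0.05754185  0.02531752 -0.00049342] [0.55680804 0.07325137 0.18926757]
```

```bash
python3 -m jog '[{"jaw":0.95,"dx":0,"dy":0,"dz":-0.05,"ax":0,"ay":0,"az":0},{"jaw":0.95,"dx":0,"dy":0,"dz":-0.05,"ax":0,"ay":0,"az":0},{"jaw":0.95,"dx":0,"dy":0,"dz":-0.05,"ax":0,"ay":0,"az":0},{"jaw":0.95,"dx":0,"dy":0,"dz":0,"ax":0,"ay":0,"az":0}]' 60
python3 -c "
from h import *
s=manip.sense();print(s['wrist_force'],s['ft_torque'],s['position'])
a,_=snap('w7');cv2.imwrite('pics/w7c.png',cv2.resize(a[190:270,210:340],None,fx=6,fy=6,interpolation=cv2.INTER_CUBIC))"
```

```text
time_s: 10.88
position: [0.5568, 0.0733, 0.1833]
ee_rot: [-144.8, 90.0, -146.9]
wrist_force: [-0.0, -0.5, -1.6]
gripper_width: 0.0153
[-0.02603767 -0.46143737 -1.5512819 ] [ 0.04591216 -0.04248758  0.04192614] [0.55679957 0.07325874 0.18328599]
```

View pics/w7c.png

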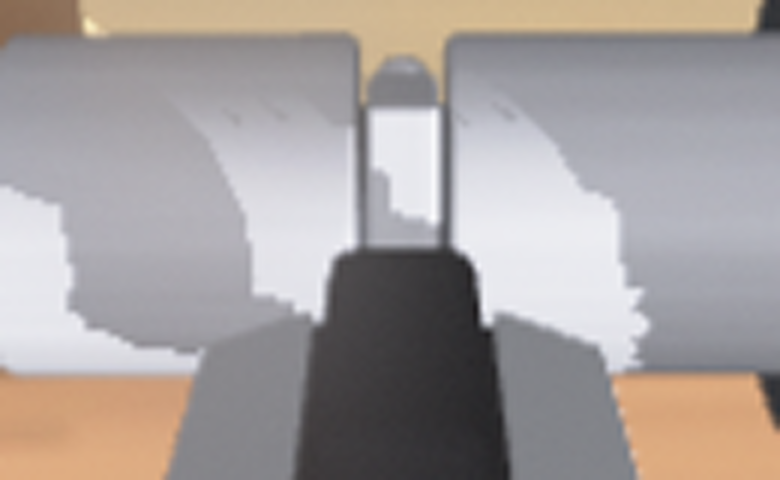

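```bash
python3 -m jog '[{"jaw":0.95,"dx":0,"dy":0,"dz":-0.06,"ax":0,"ay":0,"az":0},{"jaw":0.95,"dx":0,"dy":0,"dz":-0.06,"ax":0,"ay":0,"az":0},{"jaw":0.95,"dx":0,"dy":0,"dz":-0.06,"ax":0,"ay":0,"az":0},{"jaw":0.95,"dx":0,"dy":0,"dz":-0.06,"ax":0,"ay":0,"az":0}]'
python3 -c "
from h import *
s=manip.sense();print(s['wrist_force'],s['ft_torque'],s['position'])"
```

```text
time_s: 11.42
position: [0.5575, 0.0734, 0.1745]
ee_rot: [28.4, 89.9, 26.3]
wrist_force: [-2.9, 0.1, 13.4]
gripper_width: 0.0157
[-2.88307044  0.08707873 13.41981118] [0.04309681 0.82094507 0.01985318] [0.55747034 0.07336615 0.17447873]
```

```bash
python3 -m jog '[{"jaw":0.95,"dx":-0.02,"dy":0,"dz":-0.06,"ax":0,"ay":0,"az":0},{"jaw":0.95,"dx":0,"dy":0,"dz":-0.06,"ax":0,"ay":0,"az":0},{"jaw":0.95,"dx":0,"dy":0,"dz":-0.06,"ax":0,"ay":0,"az":0}]'
python3 -c "
from h import *
s=manip.sense();print(s['wrist_force'],s['ft_torque'],s['position'])"
```

```text
time_s: 11.8
position: [0.5564, 0.0732, 0.1667]
ee_rot: [-2.2, 90.0, -4.3]
wrist_force: [0.6, 0.1, 6.2]
gripper_width: 0.0157
[0.6094178  0.13790963 6.22071862] [-0.10428664 -0.07569168  0.03441634] [0.55637951 0.07324984 0.16666911]
```

```bash
python3 -m jog '[{"jaw":0.95,"dx":0,"dy":0,"dz":-0.07,"ax":0,"ay":0,"az":0},{"jaw":0.95,"dx":0,"dy":0,"dz":-0.07,"ax":0,"ay":0,"az":0},{"jaw":0.95,"dx":0,"dy":0,"dz":-0.06,"ax":0,"ay":0,"az":0}]'
python3 -c "
from h import *
s=manip.sense();print(s['wrist_force'],s['ft_torque'],s['position'])"
```

```text
time_s: 12.18
position: [0.556, 0.0733, 0.1583]
ee_rot: [-133.3, 90.0, -135.4]
wrist_force: [1.3, -0.6, -2.1]
gripper_width: 0.0155
[ 1.25154103 -0.56900369 -2.14377016] [-0.05201309 -0.55449065  0.03464546] [0.5559911  0.07326735 0.1582803 ]
```

```bash
python3 -m jog '[{"jaw":0.95,"dx":0.01,"dy":0,"dz":-0.05,"ax":0,"ay":0,"az":0},{"jaw":0.95,"dx":0,"dy":0,"dz":-0.05,"ax":0,"ay":0,"az":0},{"jaw":0.95,"dx":0,"dy":0,"dz":0,"ax":0,"ay":0,"az":0}]'
python3 -c "
from h import *
s=manip.sense();print(s['wrist_force'],s['ft_torque'],s['position'])"
```

```text
time_s: 12.55
position: [0.5563, 0.0732, 0.1544]
ee_rot: [-156.0, 90.0, -158.1]
wrist_force: [1.5, 0.1, -2.8]
gripper_width: 0.0154
[ 1.51850849  0.06225194 -2.79140576] [ 0.03098539 -0.14786813  0.03674388] [0.55626073 0.07322867 0.1544129 ]
```

```bash
python3 -m jog '[{"jaw":0.95,"dx":0.005,"dy":0,"dz":-0.03,"ax":0,"ay":0,"az":0},{"jaw":0.95,"dx":0,"dy":0,"dz":-0.03,"ax":0,"ay":0,"az":0},{"jaw":0.95,"dx":0,"dy":0,"dz":0,"ax":0,"ay":0,"az":0}]'
python3 -c "
from h import *
s=manip.sense();print(s['wrist_force'],s['ft_torque'],s['position'])"
```

```text
time_s: 12.92
position: [0.5567, 0.0732, 0.1538]
ee_rot: [101.6, 89.9, 99.4]
wrist_force: [-11.4, -1.1, 29.6]
gripper_width: 0.0159
[-11.42782093  -1.07600459  29.61185485] [-0.28691032  3.07743447  0.0225779 ] [0.55669581 0.07323197 0.1537732 ]
```

```bash
python3 -m jog '[{"jaw":0.95,"dx":-0.005,"dy":0,"dz":0.04,"ax":0,"ay":0,"az":0},{"jaw":0.95,"dx":0,"dy":0,"dz":0,"ax":0,"ay":0,"az":0}]'
python3 -c "
from h import *
s=manip.sense();print(s['wrist_force'],s['ft_torque'],s['position'])
a,_=snap('w8');b,_=snap('s8','scene');c,_=snap('d8','side')
k=cv2.resize
cv2.imwrite('pics/v8.png',np.hstack([k(b[110:230,330:430],(400,470)),k(c[210:330,180:280],(400,470))]))"
```

```text
time_s: 13.18
position: [0.5565, 0.0733, 0.1541]
ee_rot: [51.8, 90.0, 49.7]
wrist_force: [-2.8, -0.6, 7.6]
gripper_width: 0.0158
[-2.83117489 -0.60825371  7.55062062] [-0.10243219  0.628236   -0.0344279 ] [0.55654483 0.07327984 0.15411499]
```

View pics/v8.png

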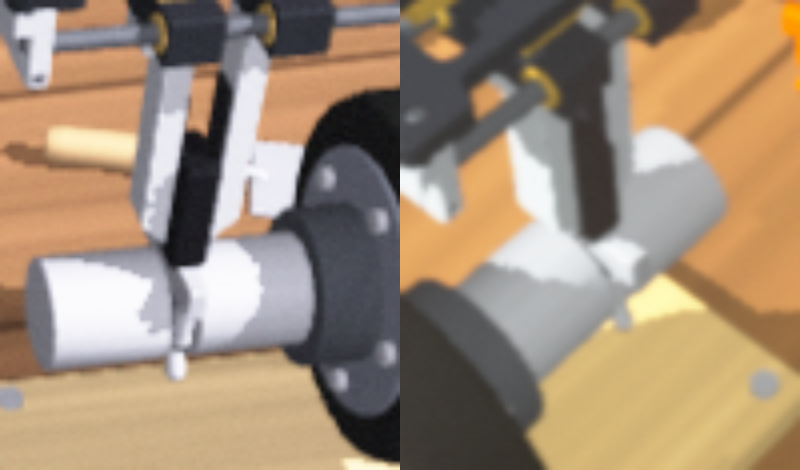

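```bash
python3 -m jog '[{"jaw":0.55,"dx":0,"dy":0,"dz":0,"ax":0,"ay":0,"az":0},{"jaw":0.55,"dx":0,"dy":0,"dz":0,"ax":0,"ay":0,"az":0},{"jaw":0.55,"dx":0,"dy":0,"dz":0,"ax":0,"ay":0,"az":0},{"jaw":0.55,"dx":0,"dy":0,"dz":0,"ax":0,"ay":0,"az":0}]'
python3 -c "
from h import *
s=manip.sense();print(s['wrist_force'],s['position'])"
```

```text
time_s: 13.82
position: [0.5565, 0.0733, 0.1538]
ee_rot: [-134.4, 90.0, -136.5]
wrist_force: [0.5, 0.4, 0.3]
gripper_width: 0.042
[0.52952525 0.44114028 0.25868277] [0.55647253 0.07330573 0.15379192]
```

```bash
python3 -m jog '[{"jaw":0.55,"dx":0,"dy":0,"dz":0.2,"ax":0,"ay":0,"az":0},{"jaw":0.55,"dx":0,"dy":0,"dz":0.5,"ax":0,"ay":0,"az":0},{"jaw":0.55,"dx":0,"dy":0,"dz":0.8,"ax":0,"ay":0,"az":0},{"jaw":0.55,"dx":0,"dy":0,"dz":0.9,"ax":0,"ay":0,"az":0},{"jaw":0.55,"dx":0,"dy":0,"dz":0.9,"ax":0,"ay":0,"az":0},{"jaw":0.55,"dx":-0.5,"dy":0,"dz":0.5,"ax":0,"ay":0,"az":0},{"jaw":0.55,"dx":-0.6,"dy":0,"dz":0,"ax":0,"ay":0,"az":0},{"jaw":0.55,"dx":-0.3,"dy":0,"dz":0,"ax":0,"ay":0,"az":0},{"jaw":0.55,"dx":0,"dy":0,"dz":0,"ax":0,"ay":0,"az":0},{"jaw":0.55,"dx":0,"dy":0,"dz":0,"ax":0,"ay":0,"az":0}]'
python3 -c "
from h import *
a,m=snap('w9');b,_=snap('s9','scene');c,_=snap('d9','side')
st=np.load('st.npy');q=proj('',[[.5565,.0733,.194],[.5565,.0733,.169]],m);print(q, manip.sense()['wrist_force'])
k=cv2.resize
cv2.imwrite('pics/v9.png',np.hstack([k(b[110:230,330:430],(400,470)),k(c[210:330,180:280],(400,470))]))
cv2.imwrite('pics/a9.png',k(np.hstack([b,c]),(800,300)))"
```

```text
time_s: 15.08
position: [0.501, 0.0733, 0.3059]
ee_rot: [-68.0, 90.0, -70.1]
wrist_force: [0.2, -0.6, -1.0]
gripper_width: 0.0422
[[279.46991923 261.26777711]
 [279.26123178 251.55422116]] [-0.18516566 -0.43145196  0.22898842]
```

View pics/v9.png

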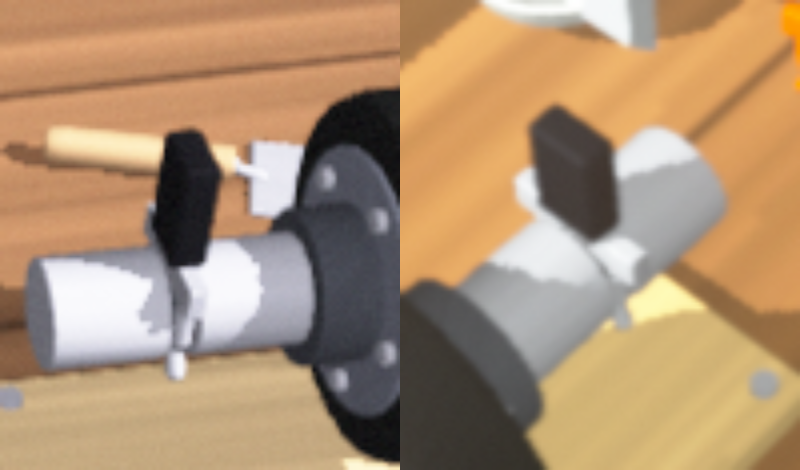

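View pics/w9.png

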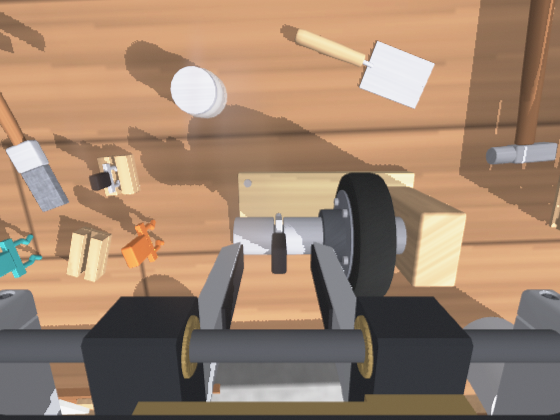

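View pics/a9.png

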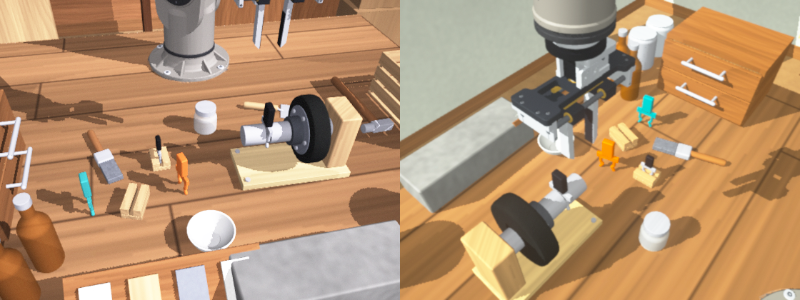

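```bash
python3 -c "
from cell import manip
print(manip.job_done(),manip.sense()['time_s'])"
```

```text
the job is handed in; nothing more can be done
the job is handed in; nothing more can be done
```

The larger black clip is out of its block and snapped home in the axle groove. I released it, backed the gripper clear and handed the job in at about 15 s, well under the 59 s limit.

**Pressing in:**
- The prongs needed about 13 N at the readings I took.
- The force then fell to about −2 N as they snapped under the groove floor.
- The plate then stopped on the floor at about 30 N, with the tool 0.8 mm lower than predicted.
- That last press also gave an 11 N sideways force, which I relieved before letting go.

**Final pictures:** The clip stands upright on its own around the groove, with its prong tips below the axle. The small clip, jar, dish and both look-alikes look undisturbed. I judged that by eye and did not measure it.

**Disagreement:** The wrist camera and the fixed cameras differed by about 3 mm in y on both the clip and the groove. I went with the wrist camera, which agreed with where the jaws closed on the clip and how it dropped into the groove.

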